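Ease the test weight down off the ratchet lift onto the scale

TASK

Flick the lever of the ratchet lift's pawl over, wind the crank on a touch so that the pawl springs clear, then ease the hanging iron weight down onto the pocket scale without letting it run or bearing down on the scale; work by lever and crank only. Leave the weight standing free on the scale, with the fork round its neck touching neither its knob nor its shoulder.

Things in the scene. Friction and masses are not known exactly. Their poses are not given: they have to be found in the camera images.
- crank_grip (a point): Middle of the crank's black hand grip, 18 mm thick, 60 mm long, level along the lift's x (free end to the robot, crank arm behind it, 30 mm from this point); turns freely on its pin; crank radius 60 mm. It starts about 30 degrees left of upright (seen from the robot) and comes down the left side to about level as the weight is lowered. Winding on takes about 4 N here.
- crank_axis (a point): Point on the crank shaft's axis in the plane of crank_grip, 120 mm above the bench. Axes as the lift: x level along the shaft, away from the robot, y left, z up. Turning the crank clockwise as seen from the robot (right-handed about this x) winds on and raises the fork 20 mm per radian; the other way lowers it. It can go on by 0.6 rad and back by 1.75 rad from the start.
- lever_post (a point): Middle of the black finger post on the flick lever's end: 11 mm thick, 34 mm long along the lift's x, pointing at the robot, free in front of the lever; closed fingers can push it from the right. Lever and pawl turn on one pin, 38 mm away. The lever leans 32 degrees right of upright (pawl engaged) and goes to 14 degrees left of upright; half-way (0.42 rad) it snaps over. It takes 4 to 6 N.
- lever_pivot (a point): Point on the axis of the pin of the pawl and lever, in the plane of lever_post, 164 mm above the bench; axes as those of the lift (x level, away from the robot; y left; z up).
- flick_lever (a joint): Angle of the flick lever (rad): 0 = pawl engaged, 0.8 = flicked fully over to the left; its over-centre spring holds it at either end.
- pawl_nose (a point): Nose of the steel pawl (40 mm from its pin), in the plane of the ratchet wheel. It starts in a tooth on the wheel's right side, 27 mm from the shaft, and carries the load. A spring joins pawl and lever: with the lever over, it stays hooked under the load until the wheel is wound on by 0.05 to 0.1 rad, then springs 14 mm to the right. Then only the crank holds the load: let go, it runs down.
- fork_centre (a point): Centre of the lifting fork, in the middle of its thickness: a flat level steel fork 3 mm thick, slot 16 mm wide, on the lift's left side; the weight's neck stands in the slot and its knob rests on the fork.
- lift_fork: The toothed rack with the fork, 0.15 kg, sliding straight up and down in the lift (origin inside the lift). Without the weight, friction in the shaft holds it wherever it is left; about 0.5 N at the crank grip moves it down.
- test_weight: Dark iron knob weight, 44 mm thick, 68 mm high, neck 12 mm; 0.48 to 0.78 kg; origin = centre of its underside, z up. Needs 1 to 2 N of holding back at the crank grip; this pull falls by 1.5 to 2.5 N when it stands on the scale. Then the fork is free over only 2.6 mm (0.13 rad of crank): fork_centre 53.2 to 55.8 mm above the underside; higher it lifts the knob, lower it presses on the shoulder.
- scale: Flat pocket scale 92 x 62 x 14 mm under the hanging weight, 16 to 22 mm below it; origin = centre of its underside, top 14 mm higher; bears up to 20 N. It lies loose on an aluminium levelling table (116 x 84 mm, top 8 to 14 mm above the bench, set by its screws).
- weight_lift: The lift, screwed down: two grey cheek plates 176 mm high on a dark base 120 x 136 mm; origin on the bench under the shaft, x along the shaft away from the robot, y left, z up. In its frame the grip spans x -132 to -72 mm, the ratchet wheel (60 mm) x -42 to -30 mm, the front cheek starts at x -26 mm, the weight hangs at x 0, y 105 mm.
- brass_100: Small brass knob weight standing by, 27 mm thick, 34 mm high; origin at the centre of its underside. Leave alone.
- flux_tin: Flat yellow round tin standing by, 54 mm across, 20 mm high; origin at the centre of its underside. Leave alone.
- driver: Small screwdriver lying by, 127 mm long, 13 mm thick; origin at its middle, underneath. Leave alone.
Mind the look-alikes: they are no part of the job. Leave any blue look-alike of the test_weight alone.

How it is judged (in metres and radians):
On the way, in this order (a step that is already met when the one before it is completed fails the run):
1. the lever is flicked over to the left, with the weight still hanging (value of joint flick_lever above 0.65 rad and contact force between test_weight and scale below 0.5 N), for 0.2 s.
2. the wheel has been wound on and the pawl has sprung clear, with the weight still hanging (all of step 1 and y of pawl_nose in the frame of weight_lift below -0.035 m), for 0.1 s.
At the end, for the whole second after the job is handed in: Weight upright (0.05 rad) and at rest on the scale, within 20 mm of its centre, bearing on it with over 3.5 N; fork round its neck (8 mm) but not touching it (under 0.3 N); lever over (above 0.65 rad), pawl nose clear (35 mm right of the shaft) (contact force between test_weight and scale above 3.5 N and contact force between test_weight and lift_fork below 0.3 N and horizontal distance between fork_centre and test_weight below 0.008 m and horizontal distance between test_weight and scale below 0.02 m and angle between test_weight's own z axis and vertical below 0.05 rad and linear speed of lift_fork below 0.003 m/s and value of joint flick_lever above 0.65 rad and y of pawl_nose in the frame of weight_lift below -0.035 m).
It fails at once if the scale is overloaded: the weight dropped or pressed onto it with more than 20 N (contact force between test_weight and scale above 20 N).
It fails at once if the lift runs: its fork moves faster than 0.06 m/s (linear speed of lift_fork above 0.06 m/s).
It fails at once if the scale is touched by the robot (contact force between the arm and scale above 1 N).
It fails at once if the test weight is touched by the robot (contact force between the arm and test_weight above 1 N).
It fails at once if a thing standing by is pushed more than 30 mm (distance of any of brass_100, flux_tin, driver from where it was at the start of the episode above 0.03 m).
It also fails if it takes over 54 s, if anything falls off the work surface, if the arm or the gripper's body presses on something with over 40 N, if the wrist force passes 120 N, or if a joint passes its speed limit or range.

ROBOT

A 6-joint arm with a two-finger parallel gripper is mounted at the origin on a cart in front of the work surface, level with it; the furniture and walls round the work are solid. World frame = base frame: x ahead of the robot, y to its left, z up, the work surface at z = 0. Lengths are in mm, angles in rad, forces in N, time in s.
With the tool pointing down it reaches from about 350 to 775 mm from the base axis. Payload 7.3 kg.
Tool frame: the origin (TCP) lies at the very end of the fingers, on their centre line; the grasp point (between the pads) lies 19 mm behind it; z points along the fingers, y is the line along which they close (so a half turn about z gives the same grasp; the last joint's range is limited). The gripper opens to 92 mm and grips with 3 to 60 N. Pads are 19 mm wide; open, the fingers measure 130 mm over their backs; the gripper's body (75 mm by 190 mm) begins 47 mm behind the grasp point.
Start: joints at [-1.309, 0.342, 1.524, -0, 1.275, -0.146], TCP at [208.234, -481.958, 226.741] pointing down, gripper open.
Joint ranges: [-2.53, 2.53], [-0.77, 2.02], [0.04, 2.7], [-1, 4.14], [0.28, 2.66], [-3.11, 3.11]. Speed limits (rad/s): [2.57, 2.57, 3.14, 3.14, 3.14, 3.14].

INTERFACE

Orientations are given as [roll, pitch, yaw] about the fixed x, y, z axes, in that order (R = Rz(yaw) Ry(pitch) Rx(roll)).
In Python, from plant import get_obs, capture, close_job gives the robot as it stands. The module is installed in compiled form; this text tells all that it offers.
- The arm moves only by the shell command python3 -m handwheel 'ROWS'. ROWS is JSON, a list of rows, each a list of 3 entries, a list of its own where there are three numbers: the turn, a rotation vector about the tool's x, y, z in degrees, then the shift along the tool's x, y, z in m, then the opening, from 0 (shut) to 1 (fully open). A call has 1 to 12 rows; each row is the pose to reach, as a shift and turn from the pose commanded when the call began, along the tool's axes at that moment; what a row does not reach only later rows make up. A row lasts 1/10 s, in which the tool goes at most 50 mm and 8.59 degrees, less where a joint would pass 70% of its speed; a pose out of reach is approached as far as the arm can. A call with a gripper value outside its range is refused whole. The fingers move at their own pace and stop on an object; the grip force is fixed at half the most. Time passes only in rows, so rows that repeat a pose let the fingers close. It gives the time, the measured TCP pose, the force, the opening and the grip force at its end, in the units of the state.
- get_obs(): the state, without advancing time (a new reading comes with each control period).
- capture(name): name is "scene" or "top"; returns a dict with "image" (384x512x3 uint8, red, green, blue), "depth" (384x512 float32, mm along the optical axis (not along the pixel's ray), 0 where there is no reading), "fx", "fy", "cx", "cy" (pixels), "k1" (the pictures are not rectified: a ray, as slopes to the right and down, at radius r is drawn at 1 + k1 r^2 times it, then the intrinsics apply), "camera_from_world" (4x4, takes a point from world to camera coordinates). Camera axes: x right, y down, z forward; pixel columns grow to the right and rows downward; lengths in mm; the calibration is good to about 2 mm. A picture is of the moment at which its call begins.
- close_job(): hands the job in; it is judged then, once.
The state is a dict: "time": time; "joint_positions": joint angles; "dq": joint speeds; "tau": joint torques, N m; "tool_pos": TCP position; "tcp_rot": TCP orientation; "contact_force": force on the tool from outside, world axes, zero at the start; "moment": the same for the moment, N m; "grip_width": finger opening in mm; "finger_force": force on a finger pad.
Only numpy, scipy, OpenCV 4.12 (cv2) and the standard library are available. Lean on these libraries where they do the work, as an engineer would, in place of code of your own. Each camera call takes 0.05 s, during which the arm holds its last target. There are 200 camera calls.

## Working session

There is one attempt and no reset: what is moved stays moved. The work goes in short steps, Python scripts to look and compute and a shell command to move; the robot and the scene stay as the last step left them, time stands still between calls to the robot, and variables do not carry over. Pictures are saved under pics/ and viewed, at most 10 in all, crops included, and the job is handed in when it is done.

```bash
mkdir -p pics; cat > h.py <<'E'
import numpy as np,cv2
from plant import get_obs,capture
def ray(c,u,v):
    x=(u-c['cx'])/c['fx'];y=(v-c['cy'])/c['fy'];a,b=x,y
    for _ in range(20):
        s=1+c['k1']*(a*a+b*b);a,b=x/s,y/s
    return np.array([a,b,1.])
def pt(c,u,v,d=None):
    if d is None: d=c['depth'][int(v),int(u)]
    p=ray(c,u,v)*d
    return (np.linalg.inv(c['camera_from_world'])@np.r_[p,1])[:3]
def onplane(c,u,v,axis,val):
    M=np.linalg.inv(c['camera_from_world']);o=M[:3,3];d=M[:3,:3]@ray(c,u,v)
    return o+d*(val-o[axis])/d[axis]
def cloud(c):
    H,W=c['depth'].shape
    P=np.zeros((H,W,3));M=np.linalg.inv(c['camera_from_world'])
    uv=np.stack(np.meshgrid(np.arange(W),np.arange(H)),-1)
    x=(uv[...,0]-c['cx'])/c['fx'];y=(uv[...,1]-c['cy'])/c['fy'];a,b=x,y
    for _ in range(20):
        s=1+c['k1']*(a*a+b*b);a,b=x/s,y/s
    P=np.stack([a,b,np.ones_like(a)],-1)*c['depth'][...,None]
    return P@M[:3,:3].T+M[:3,3]
E
python3 - <<'E'
from h import *
import pickle
ims=[]
for n in('scene','top'):
    c=capture(n);pickle.dump(c,open(n+'.pkl','wb'))
    cv2.imwrite(f'pics/{n}0.png',cv2.resize(c['image'][...,::-1],(800,600)))
    M=np.linalg.inv(c['camera_from_world']);print(n,M[:3,3],M[:3,2],c['fx'],c['k1'])
print(get_obs())
E
```

```text
scene [-69.60190929 779.3781124  599.91005016] [ 0.68583475 -0.49767719 -0.53098786] 407.43144705721033 -0.05486020374116086
top [354.627557   320.12172252 958.48942189] [ 0.18660369  0.00537167 -0.98242059] 452.83010472058146 -0.1327531078330425
{'time': 0.1, 'joint_positions': array([-1.30905265e+00,  3.42657807e-01,  1.52488608e+00, -5.79767540e-06,
        1.27544324e+00, -1.46015569e-01]), 'dq': array([ 0.00061656,  0.00046992, -0.00399225,  0.00131342,  0.00018317,
       -0.00083725]), 'tau': array([ 3.46598266e-03, -4.32000089e+01, -2.44695979e+01,  7.19426712e-02,
        5.25610533e-02, -4.29287070e-05]), 'tool_pos': array([ 208.10742813, -481.59909594,  226.1243683 ]), 'tcp_rot': array([-3.14021222e+00, -1.97406215e-04,  4.07760806e-01]), 'contact_force': array([0.34664025, 0.9728989 , 0.55335687]), 'moment': array([ 0.0046564 ,  0.05422928, -0.00322618]), 'finger_force': 0.0, 'grip_width': 91.94392312018469}
```

View pics/scene0.png

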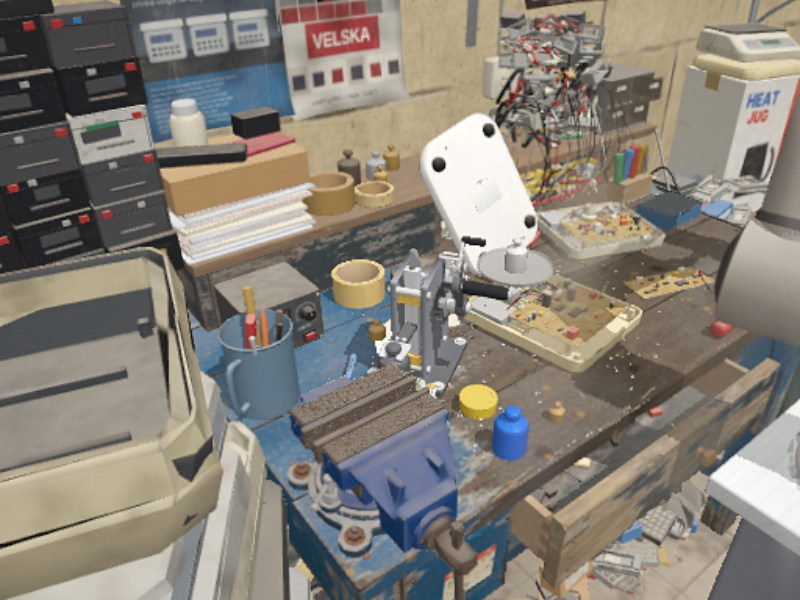

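View pics/top0.png

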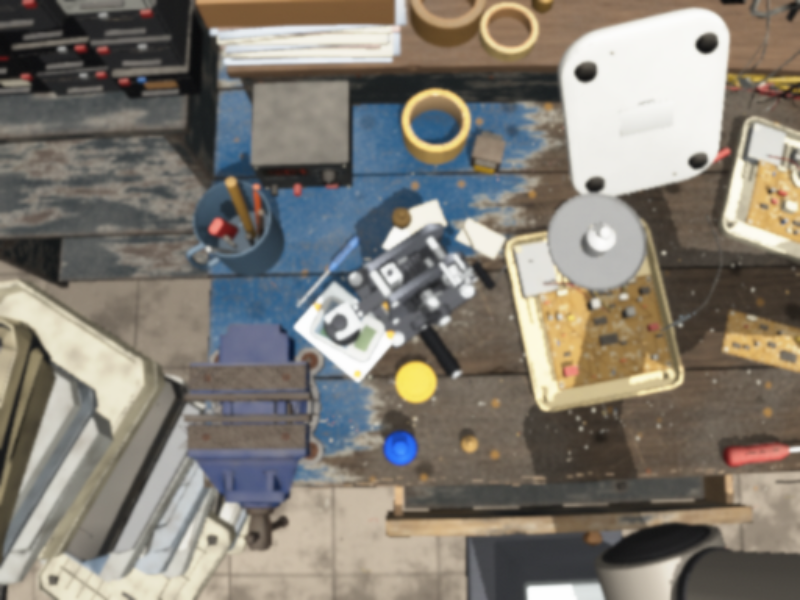

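The scene view shows the lift at about (430,310) with the crank grip at (485,290). In the top view the lift is at (415,285), its black grip runs (425,330)–(460,375), and the hanging weight over the scale is at (345,325). Look-alikes: the blue weight at scene (510,433) / top (400,447) is to be left alone. The dark one on the fork, above the scale, is the test_weight.

```bash
python3 - <<'E'
from h import *
import pickle
s=pickle.load(open('scene.pkl','rb'));t=pickle.load(open('top.pkl','rb'))
a=s['image'][150:260,235:345,::-1];b=t['image'][135:250,185:305,::-1]
cv2.imwrite('pics/c0.png',np.hstack([cv2.resize(a,(400,400),interpolation=2),cv2.resize(b,(400,400),interpolation=2)]))
# scene a: px=235+u*110/400 ; top b: col 185+u*.3,row 135+v*.2875
P=cloud(t)
for u,v in [(425,330),(435,345),(445,358),(455,372),(484,275),(490,283),(478,265),(345,325),(310,325),(355,370),(400,365),(415,380)]:
    print('top',u,v,pt(t,u*.64,v*.64).round(1))
for u,v in [(470,288),(485,291),(500,294),(510,296),(465,240),(475,241),(483,242),(415,258)]:
    print('sc',u,v,pt(s,u*.64,v*.64).round(1))
E
```

```text
top 425 330 [466.1 292.4 180.5]
top 435 345 [449.2 281.7 179.4]
top 445 358 [434.8 270.8 176.8]
top 455 372 [419.2 260.2 176.1]
top 484 275 [522.8 226.9 201.3]
top 490 283 [513.2 220.9 203.5]
top 478 265 [533.9 233.2 202.5]
top 345 325 [484.1 386.8 109.1]
top 310 325 [499.9 442.2  10.8]
top 355 370 [437.7 381.3  12.5]
top 400 365 [445.  321.   -4.1]
top 415 380 [422.5 301.4  19. ]
sc 470 288 [452.8 294.2 176.5]
sc 485 291 [438.  281.3 174.2]
sc 500 294 [419.8 272.3 175. ]
sc 510 296 [410.7 263.2 173. ]
sc 465 240 [527.7 238.2 199.2]
sc 475 241 [517.7 228.4 198.5]
sc 483 242 [507.7 222.5 199.1]
sc 415 258 [579.6 287.1 165. ]
```

View pics/c0.png

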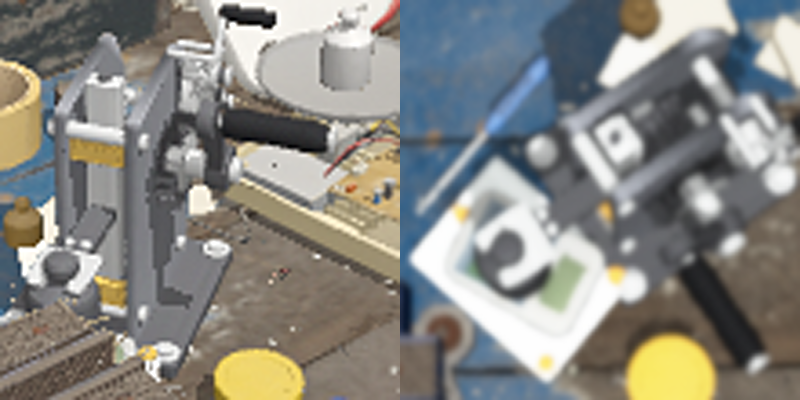

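```bash
python3 - <<'E'
from h import *
import pickle
for n in('scene','top'):
    c=pickle.load(open(n+'.pkl','rb'));P=cloud(c);g=c['image'].max(2)
    X=P[...,0];Y=P[...,1];Z=P[...,2]
    def show(name,m):
        m=cv2.connectedComponentsWithStats(m.astype(np.uint8))
        i=1+np.argmax(m[2][1:,4]);k=m[1]==i;p=P[k];mu=p.mean(0);w,v=np.linalg.eigh(np.cov(p.T));d=v[:,2]*np.sign(v[0,2]);q=(p-mu)@d
        print(n,name,k.sum(),mu.round(1),d.round(3),'yaw',np.degrees(np.arctan2(d[1],d[0])).round(1),'range',np.percentile(q,[1,50,99]).round(1),'end0',(mu+d*q.min()).round(1),'zmax',np.percentile(p[:,2],[2,98]).round(1))
    show('grip',(g<60)&(abs(X-440)<50)&(abs(Y-280)<40)&(Z>155)&(Z<195))
    show('post',(g<60)&(abs(X-520)<30)&(abs(Y-230)<25)&(Z>185)&(Z<215))
    r=(X>400)&(X<650)&(Y>150)&(Y<350)&(Z>165)&(Z<185)&(g>60)
    show('cheek tops',r)
    k=(abs(X-484)<35)&(abs(Y-387)<35)&(Z>60)&(Z<130); print('fork region',P[k].mean(0).round(1),np.percentile(P[k][:,2],[5,50,95]))
    k=(g>200)&(X>420)&(X<540)&(Y>340)&(Y<460)&(Z>12)&(Z<40); print('scale',P[k].mean(0).round(1),np.percentile(P[k][:,2],[5,50,95]), cv2.minAreaRect(P[k][:,:2].astype(np.float32)))
E
```

```text
scene grip 202 [441.1 282.6 174.3] [ 0.857  0.514 -0.025] yaw 30.9 range [-30.8  -0.2  33.9] end0 [414.3 266.5 175.1] zmax [164.2 181.4]
scene post 57 [518.7 229.6 198.2] [0.814 0.577 0.067] yaw 35.3 range [-14.5   0.2  16.5] end0 [506.8 221.2 197.2] zmax [192.9 202.2]
scene cheek tops 252 [526.3 277.4 172.9] [ 0.292 -0.953  0.081] yaw -73.0 range [-59.6  11.7  34.5] end0 [508.1 336.6 167.9] zmax [165.4 181.9]
fork region [486.3 390.5  98.3] [ 82.76256265 100.76345803 111.18524324]
scale [486.8 347.3  25.1] [13.11895301 26.2709006  33.7728728 ] ((489.9427490234375, 346.13702392578125), (16.880327224731445, 55.10841369628906), 75.77822875976562)
top grip 299 [443.9 277.4 178.7] [0.832 0.554 0.011] yaw 33.7 range [-27.    0.   27.8] end0 [420.3 261.7 178.4] zmax [172.9 182.7]
top post 97 [523.2 227.9 201.1] [0.834 0.552 0.013] yaw 33.5 range [-16.    0.3  15.7] end0 [509.8 219.1 200.9] zmax [196.9 203.7]
top cheek tops 455 [530.2 276.7 173.7] [ 0.317 -0.945  0.074] yaw -71.5 range [-59.2  11.7  33. ] end0 [510.8 334.7 169.2] zmax [166.5 183. ]
fork region [491.6 385.8  99.3] [ 81.58392514 101.18035406 112.11292402]
scale [479.1 392.8  20.5] [12.25306306 23.28697344 28.36383122] ((497.0089416503906, 390.32403564453125), (116.76420593261719, 97.94375610351562), 51.78594207763672)
```

```bash
cat >> h.py <<'E'
from scipy.spatial.transform import Rotation as Ro
YAW=np.radians(33.6);EX=np.array([np.cos(YAW),np.sin(YAW),0]);EY=np.array([-EX[1],EX[0],0]);EZ=np.array([0,0,1.])
def Rt(tilt): return Ro.from_euler('xyz',[np.pi,0,YAW])*Ro.from_rotvec([0,np.radians(tilt),0])
def plan(tgt,tilt):
    o=get_obs();R=Ro.from_euler('xyz',o['tcp_rot'])
    print('turn',np.degrees((R.inv()*Rt(tilt)).as_rotvec()).round(2),'shift m',(R.inv().apply(np.array(tgt)-o['tool_pos'])/1000).round(4),'F',o['contact_force'].round(1),'w',o['grip_width'].round(1))
POST=np.array([523.5,227.5,196.5]);GRIP=np.array([443.8,278,171.5])
E
python3 - <<'E'
from h import *
import pickle
t=pickle.load(open('top.pkl','rb'));P=cloud(t);Z=P[...,2]
for lo,hi in((400,500),(500,600)):
  for y in range(-100,220,40):
    k=(P[...,0]>lo)&(P[...,0]<hi)&(P[...,1]>y)&(P[...,1]<y+40);print(lo,y,k.sum(),Z[k].max().round() if k.any() else None)
pre=POST-90*EY-10.4*EZ+120*EZ-60*EX;print(pre)
plan(pre,30)
E
```

```text
400 -100 712 28.0
400 -60 733 42.0
400 -20 898 57.0
400 20 901 60.0
400 60 900 46.0
400 100 1025 47.0
400 140 917 31.0
400 180 881 6.0
500 -100 774 28.0
500 -60 591 34.0
500 -20 683 74.0
500 20 890 125.0
500 60 1202 126.0
500 100 1038 75.0
500 140 955 32.0
500 180 697 204.0
[523.32996499 119.33359538 306.1       ]Traceback (most recent call last):
  File "<stdin>", line 8, in <module>
  File "h.py", line 29, in plan
    print('turn',np.degrees((R.inv()*Rt(tilt)).as_rotvec()).round(2),'shift m',(R.inv().apply(np.array(tgt)-o['tool_pos'])/1000).round(4),'F',o['contact_force'].round(1),'w',o['grip_width'].round(1))
                                                                                                                                                                              ^^^^^^^^^^^^^^^^^^^^^
AttributeError: 'float' object has no attribute 'round'
```

```bash
sed -i "s/o\['grip_width'\].round(1)/round(o['grip_width'],1)/" h.py; python3 - <<'E'
from h import *
plan(POST-90*EY+110*EZ-60*EX,30)
E
```

```text
turn [  2.6   29.9  -10.02] shift m [ 0.5277 -0.4268 -0.0797] F [0.3 1.  0.6] w 91.9
```

```bash
python3 -m handwheel '[[[0,0,-5],[0.05,-0.04,-0.07],0],[[0,0,-10],[0.1,-0.08,-0.08],0],[[0,0,-10],[0.2,-0.16,-0.08],0],[[0,0,-10],[0.2,-0.16,-0.08],0],[[0,0,-10],[0.3,-0.24,-0.08],0],[[0,0,-10],[0.3,-0.24,-0.08],0],[[0,0,-10],[0.4,-0.32,-0.08],0],[[1,10,-10],[0.4,-0.32,-0.08],0],[[2,20,-10],[0.47,-0.38,-0.08],0],[[2.6,30,-10],[0.528,-0.427,-0.08],0],[[2.6,30,-10],[0.528,-0.427,-0.08],0],[[2.6,30,-10],[0.528,-0.427,-0.08],0]]'; python3 - <<'E'
from h import *
plan(POST-90*EY+110*EZ-60*EX,30)
E
```

```text
time: 1.3
tool_pos: [476.5, 30.6, 304.8]
tcp_rot: [-3.141, -0.526, 0.582]
contact_force: [0.7, -1.4, -0.6]
grip_width: 1.7
finger_force: 0.0
turn [ 0.1  -0.12 -0.22] shift m [ 0.0768 -0.0484  0.0427] F [ 0.7 -1.4 -0.6] w 1.7
```

```bash
python3 -m handwheel '[[[0,0,0],[0.04,-0.025,0.02],0],[[0,0,0],[0.077,-0.048,0.043],0],[[0,0,0],[0.077,-0.048,0.043],0]]'; python3 - <<'E'
from h import *
plan(POST-55*EY+30*EZ,30)
plan(POST-45*EY-10.4*EZ,30)
E
```

```text
time: 1.6
tool_pos: [524.6, 124.5, 306.7]
tcp_rot: [3.141, -0.525, 0.594]
contact_force: [-0.4, -0.7, 0.2]
grip_width: 0.1
finger_force: 0.0
turn [-0.21 -0.09  0.38] shift m [ 0.0085 -0.031   0.0977] F [-0.4 -0.7  0.2] w 0.1
turn [-0.21 -0.09  0.38] shift m [-0.0117 -0.041   0.1327] F [-0.4 -0.7  0.2] w 0.1
```

```bash
python3 -m handwheel '[[[0,0,0],[0.008,-0.025,0.04],0],[[0,0,0],[0.008,-0.031,0.08],0],[[0,0,0],[0.008,-0.031,0.098],0],[[0,0,0],[-0.012,-0.037,0.133],0],[[0,0,0],[-0.012,-0.037,0.133],0]]'; python3 - <<'E'
from h import *
plan(POST-45*EY-10.4*EZ,30)
c=capture('scene');t=capture('top')
a=c['image'][130:240,265:375,::-1];b=t['image'][135:250,225:345,::-1]
cv2.imwrite('pics/c1.png',np.hstack([cv2.resize(a,(400,400),interpolation=2),cv2.resize(b,(400,400),interpolation=2)]))
E
```

```text
time: 2.1
tool_pos: [547.0, 180.3, 180.4]
tcp_rot: [-3.137, -0.515, 0.584]
contact_force: [-0.7, 0.1, 0.6]
grip_width: 0.2
finger_force: 0.0
turn [-0.22  0.5  -0.1 ] shift m [ 0.0085 -0.0074 -0.0018] F [-0.7  0.1  0.6] w 0.2
```

View pics/c1.png

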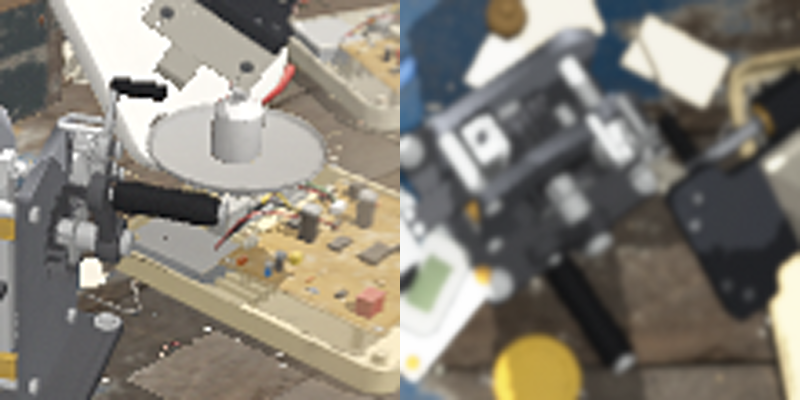

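The post is at scene-crop (140,88) and top-crop (680,140), with the closed fingers standing free to its right. Next I push left in small steps.

```bash
python3 -m handwheel '[[[0,0,0],[0.008,-0.005,0],0],[[0,0,0],[0.008,-0.012,0],0],[[0,0,0],[0.008,-0.02,0],0],[[0,0,0],[0.008,-0.025,0],0],[[0,0,0],[0.008,-0.03,0],0],[[0,0,0],[0.008,-0.035,0],0]]'; python3 - <<'E'
from h import *
plan(POST-24.5*EY-10.4*EZ,30)
E
```

```text
time: 2.8
tool_pos: [537.9, 213.1, 190.8]
tcp_rot: [3.137, -0.527, 0.588]
contact_force: [0.7, -10.0, 8.4]
grip_width: 0.3
finger_force: 4.9
turn [ 0.23 -0.19  0.07] shift m [-0.0059  0.0045  0.0021] F [  0.7 -10.    8.4] w 0.3
```

```bash
python3 -m handwheel '[[[0,0,0],[0,0.006,0],0],[[0,0,0],[0,0.012,0],0],[[0,0,0],[-0.003,0.012,0.006],0],[[0,0,0],[-0.006,0.012,0.010],0],[[0,0,0],[-0.006,0.012,0.010],0],[[0,0,0],[-0.006,0.006,0.010],0],[[0,0,0],[-0.006,0.002,0.010],0],[[0,0,0],[-0.006,-0.002,0.010],0],[[0,0,0],[-0.006,-0.004,0.010],0]]'; python3 - <<'E'
from h import *
plan(POST-24.5*EY-10.4*EZ,30)
E
```

```text
time: 3.7
tool_pos: [535.7, 216.8, 179.4]
tcp_rot: [3.138, -0.528, 0.588]
contact_force: [2.3, -2.9, 2.2]
grip_width: 0.3
finger_force: 1.8
turn [ 0.19 -0.23  0.06] shift m [-0.0003  0.0088 -0.0079] F [ 2.3 -2.9  2.2] w 0.3
```

```bash
python3 -m handwheel '[[[0,0,0],[0,-0.004,0],0],[[0,0,0],[0,-0.008,0],0],[[0,0,0],[0,-0.012,0],0],[[0,0,0],[0,-0.016,0],0]]'; python3 - <<'E'
from h import *
plan(POST-24.5*EY-10.4*EZ,30)
E
```

```text
time: 4.1
tool_pos: [525.2, 230.5, 177.7]
tcp_rot: [3.141, -0.524, 0.587]
contact_force: [-0.6, -0.3, -0.1]
grip_width: 0.5
finger_force: 0.0
turn [ 0.03 -0.01  0.04] shift m [ 0.0015  0.0261 -0.0088] F [-0.6 -0.3 -0.1] w 0.5
```

```bash
python3 -m handwheel '[[[0,0,0],[0,0.02,0],0],[[0,0,0],[0,0.03,-0.03],0],[[0,0,0],[0,0.03,-0.07],0],[[0,0,0],[0,0.03,-0.12],0],[[0,0,0],[0,0.0,-0.16],0.5],[[0,0,0],[0,-0.02,-0.16],0.5],[[0,0,0],[0,-0.04,-0.16],0.5]]'; python3 - <<'E'
from h import *
c=capture('top')
P=cloud(c);g=c['image'].max(2);X,Y,Z=P[...,0],P[...,1],P[...,2]
k=(g<70)&(abs(X-510)<40)&(abs(Y-240)<35)&(Z>185)&(Z<215)
print('post',k.sum(),P[k].mean(0).round(1) if k.any() else '')
TZ=.5*EX-.866*EZ
plan(GRIP-5*EX+19*TZ-70*TZ,30)
plan(GRIP-5*EX+19*TZ,30)
cv2.imwrite('pics/c2.png',cv2.resize(c['image'][120:260,200:380,::-1],(771,600),interpolation=2))
E
```

```text
time: 4.8
tool_pos: [436.2, 219.6, 318.1]
tcp_rot: [3.139, -0.528, 0.587]
contact_force: [0.3, -0.9, -0.9]
grip_width: 19.7
finger_force: 0.0
post 103 [506.3 251.8 205.7]
turn [ 0.01 -0.12  0.03] shift m [-0.0434 -0.0422  0.0922] F [-1.5  0.6 -0.6] w 23.4
turn [ 0.01 -0.12  0.03] shift m [-0.0436 -0.0422  0.1622] F [-1.5  0.6 -0.6] w 23.4
```

View pics/c2.png

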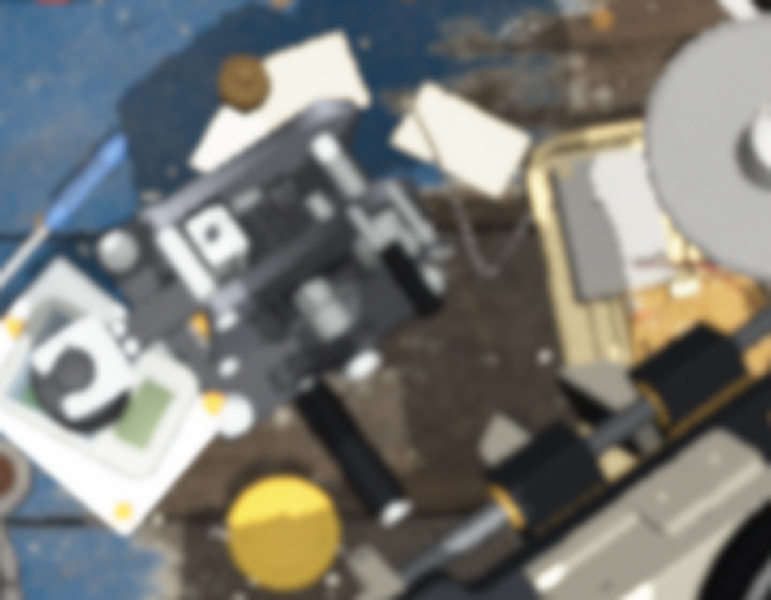

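The lever is over: the post is now at crop (410,280), 29 mm to the left. The grip is unchanged at (350,450), and the fingers are opening to its right.

```bash
python3 -m handwheel '[[[0,0,0],[-0.02,-0.02,0.03],0.5],[[0,0,0],[-0.043,-0.042,0.06],0.5],[[0,0,0],[-0.043,-0.042,0.09],0.5],[[0,0,0],[-0.043,-0.042,0.09],0.5]]'; python3 - <<'E'
from h import *
TZ=.5*EX-.866*EZ
plan(GRIP-5*EX+19*TZ,30)
E
```

```text
time: 5.25
tool_pos: [418.6, 258.6, 213.3]
tcp_rot: [-3.141, -0.518, 0.588]
contact_force: [-0.5, -0.7, 1.1]
grip_width: 45.9
finger_force: 0.0
turn [-0.06  0.33  0.06] shift m [ 0.0026 -0.0021  0.0686] F [-0.5 -0.7  1.1] w 45.9
```

```bash
python3 -m handwheel '[[[0,0,0],[0,-0.001,0.03],0.5],[[0,0,0],[0.001,-0.001,0.055],0.5],[[0,0,0],[0.001,-0.001,0.066],0.5],[[0,0,0],[0.001,-0.001,0.066],0.5]]'; python3 - <<'E'
from h import *
TZ=.5*EX-.866*EZ
plan(GRIP-5*EX+19*TZ,30)
c=capture('top');s=capture('scene')
b=c['image'][140:260,215:335,::-1];a=s['image'][140:240,255:355,::-1]
cv2.imwrite('pics/c3.png',np.hstack([cv2.resize(a,(400,400),interpolation=2),cv2.resize(b,(400,400),interpolation=2)]))
E
```

```text
time: 5.65
tool_pos: [448.3, 277.8, 160.0]
tcp_rot: [3.141, -0.523, 0.586]
contact_force: [-0.1, -0.5, -0.3]
grip_width: 45.6
finger_force: 0.0
turn [0.05 0.02 0.  ] shift m [-0.0017 -0.0027  0.0047] F [-0.1 -0.5 -0.3] w 45.6
```

View pics/c3.png

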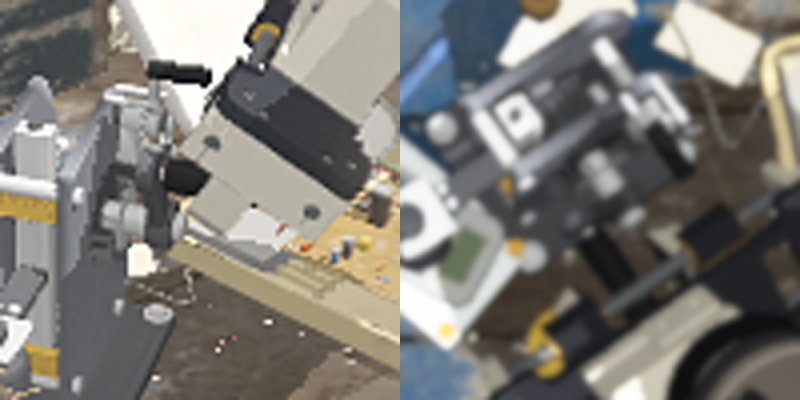

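Fingers straddle the grip (top crop (605,255)–(640,270)), clear of the lever post. I'll nudge them 2.7 mm to centre, then close.

```bash
python3 -m handwheel '[[[0,0,0],[-0.001,-0.003,0.003],0.5],[[0,0,0],[-0.001,-0.003,0.003],0.3],[[0,0,0],[-0.001,-0.003,0.003],0.15],[[0,0,0],[-0.001,-0.003,0.003],0.1],[[0,0,0],[-0.001,-0.003,0.003],0.1],[[0,0,0],[-0.001,-0.003,0.003],0.1]]'; python3 - <<'E'
from h import *
TZ=.5*EX-.866*EZ
plan(GRIP-5*EX+19*TZ,30)
E
```

```text
time: 6.35
tool_pos: [447.3, 280.4, 157.5]
tcp_rot: [3.139, -0.525, 0.587]
contact_force: [0.4, -3.7, 1.9]
grip_width: 17.1
finger_force: 30.0
turn [ 0.13 -0.1   0.03] shift m [-0.001   0.      0.0023] F [ 0.4 -3.7  1.9] w 17.1
```

```bash
python3 -m handwheel '[[[0,0,0],[0.0004,0.002,-0.001],0.1],[[0,0,0],[0.0008,0.004,-0.0016],0.1],[[0,0,0],[0.0012,0.006,-0.0022],0.1],[[0,0,0],[0.0016,0.007,-0.0028],0.1],[[0,0,0],[0.002,0.008,-0.0034],0.1],[[0,0,0],[0.002,0.008,-0.0034],0.1],[[0,0,0],[0.002,0.008,-0.0034],0.1]]'; python3 - <<'E'
from h import *
o=get_obs();d=o['tool_pos']-[447.3,280.4,157.5];print('lift d',d@EX,d@EY,d[2],'F',o['contact_force']@EX,o['contact_force']@EY,o['contact_force'][2],o['moment'].round(2))
E
```

```text
time: 7.05
tool_pos: [451.2, 274.4, 161.5]
tcp_rot: [3.14, -0.525, 0.587]
contact_force: [-2.5, 5.0, 3.5]
grip_width: 17.5
finger_force: 30.0
lift d -0.07446717251667678 -7.165502481679457 3.953011895357804 F 0.6797713729530672 5.53678999822384 3.503515610029501 [0.59 0.5  0.41]
```

```bash
python3 -m handwheel '[[[0,0,0],[0.0004,0.002,-0.0007],0.1],[[0,0,0],[0.0008,0.004,-0.0014],0.1],[[0,0,0],[0.0008,0.0045,-0.0014],0.1],[[0,0,0],[0.0008,0.0045,-0.0014],0.1]]'; python3 - <<'E'
from h import *
import pickle
o=get_obs();d=o['tool_pos']-[447.3,280.4,157.5];print('lift d',d@EX,d@EY,d[2],'F',o['contact_force']@EX,o['contact_force']@EY,o['contact_force'][2],o['moment'].round(2))
s=capture('scene');s0=pickle.load(open('scene.pkl','rb'));t=capture('top');t0=pickle.load(open('top.pkl','rb'))
f=lambda i:cv2.resize(i,(400,300),interpolation=2)
r=lambda c:f(c['image'][145:220,250:350,::-1])
q=lambda c:f(c['image'][155:230,240:340,::-1])
cv2.imwrite('pics/c4.png',np.vstack([np.hstack([r(s0),r(s)]),np.hstack([q(t0),q(t)])]))
for n,c in(('s0',s0),('s',s),('t0',t0),('t',t)):
    P=cloud(c)
    # fork plates: bright pixels near weight
    k=(abs(P[...,0]-486)<40)&(abs(P[...,1]-388)<40)&(P[...,2]>92)&(P[...,2]<106)&(c['image'].min(2)>150);print(n,k.sum(),P[k].mean(0).round(1))
E
```

```text
time: 7.45
tool_pos: [453.7, 270.6, 163.3]
tcp_rot: [3.14, -0.525, 0.587]
contact_force: [-4.9, 2.5, 4.6]
grip_width: 17.3
finger_force: 30.0
lift d -0.047617038712137294 -11.680801202301335 5.80873130816795 F -2.737597387237897 4.775734188013979 4.630204318677377 [0.57 0.59 0.46]
s0 119 [489.2 388.9 101.4]
s 94 [487.3 389.4 104.6]
t0 276 [493.8 385.7 101.2]
t 214 [492.9 386.9 103.6]
```

View pics/c4.png

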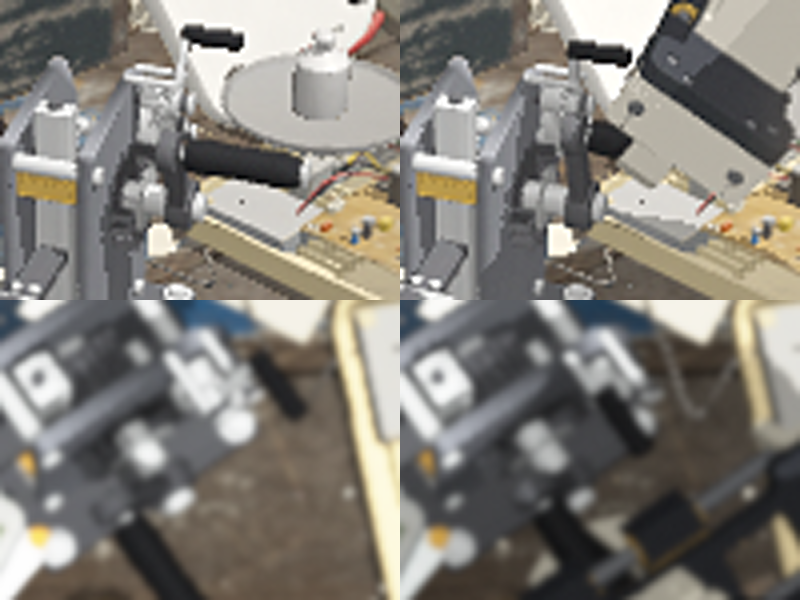

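The fork has risen a few mm and the lever post is still over at top-crop (625,420). I now lower past the start angle, which will show whether the pawl is clear.

```bash
cat >> h.py <<'E'
def rep():
    o=get_obs();d=o['tool_pos']-[447.3,280.4,157.5];F=o['contact_force'];fy=F@EY;fz=F[2]
    y=30+d@EY;z=52+d[2];p=np.arctan2(y,z)
    print('t',o['time'],'x',round(d@EX,1),'yz',round(y,1),round(z,1),'r',round(np.hypot(y,z),1),'phi',round(np.degrees(p),1),'Fwind',round(-fy*np.cos(p)+fz*np.sin(p),2),'Frad',round(fy*np.sin(p)+fz*np.cos(p),2),'Fx',round(F@EX,2))
    return p
def fork():
    s=capture('scene');P=cloud(s)
    k=(abs(P[...,0]-486)<40)&(abs(P[...,1]-388)<40)&(P[...,2]>60)&(P[...,2]<110)&(s['image'].min(2)>150);print('fork z',k.sum(),np.median(P[k][:,2]).round(1),P[k].mean(0).round(1))
E
python3 -m handwheel '[[[0,0,0],[-0.0005,-0.003,0.0009],0.1],[[0,0,0],[-0.0012,-0.0064,0.0021],0.1],[[0,0,0],[-0.0019,-0.0092,0.0033],0.1],[[0,0,0],[-0.0026,-0.012,0.0046],0.1],[[0,0,0],[-0.004,-0.0164,0.007],0.1],[[0,0,0],[-0.0056,-0.0205,0.0098],0.1],[[0,0,0],[-0.0056,-0.0205,0.0098],0.1]]'; python3 - <<'E'
from h import *
rep();fork()
E
```

```text
time: 8.25
tool_pos: [442.4, 287.7, 150.7]
tcp_rot: [3.14, -0.524, 0.587]
contact_force: [3.2, 2.7, -5.0]
grip_width: 17.0
finger_force: 30.0
t 8.25 x -0.1 yz 38.8 45.2 r 59.6 phi 40.6 Fwind -3.63 Frad -3.5 Fx 4.13
fork z 121 97.0 [488.9 388.8  97.6]
```

```bash
python3 -m handwheel '[[[0,0,0],[-0.0018,-0.0039,0.0031],0.1],[[0,0,0],[-0.0037,-0.0074,0.0064],0.1],[[0,0,0],[-0.0058,-0.0106,0.01],0.1],[[0,0,0],[-0.008,-0.0134,0.0138],0.1],[[0,0,0],[-0.0103,-0.0158,0.0178],0.1],[[0,0,0],[-0.0127,-0.0178,0.022],0.1],[[0,0,0],[-0.0127,-0.0178,0.022],0.1],[[0,0,0],[-0.0127,-0.0178,0.022],0.1]]'; python3 - <<'E'
from h import *
rep();fork()
E
```

```text
time: 9.1
tool_pos: [434.4, 300.0, 130.4]
tcp_rot: [-3.141, -0.513, 0.586]
contact_force: [9.0, -12.9, -11.4]
grip_width: 17.3
finger_force: 30.0
t 9.1 x 0.1 yz 53.5 24.9 r 59.0 phi 65.1 Fwind -3.68 Frad -19.02 Fx 0.33
fork z 115 88.7 [489.7 387.9  88.9]
```

```bash
python3 -m handwheel '[[[0,0,0],[0,0,0],0.1],[[0,0,0],[0,0,0],0.1]]'; python3 - <<'E'
from h import *
rep();fork();o=get_obs();print(o['joint_positions'].round(3),o['dq'].round(3),o['moment'].round(2),o['tcp_rot'])
s=capture('scene');t=capture('top')
f=lambda i:cv2.resize(i,(400,400),interpolation=2)
cv2.imwrite('pics/c5.png',np.hstack([f(s['image'][140:240,250:350,::-1]),f(t['image'][150:270,200:320,::-1])]))
E
```

```text
time: 9.35
tool_pos: [434.4, 300.0, 130.4]
tcp_rot: [-3.141, -0.513, 0.586]
contact_force: [9.0, -13.6, -10.9]
grip_width: 17.1
finger_force: 30.0
t 9.35 x 0.1 yz 53.4 24.9 r 59.0 phi 65.0 Fwind -2.98 Frad -19.36 Fx -0.04
fork z 115 88.7 [489.8 387.8  88.8]
[0.405 0.264 2.104 0.325 0.282 1.1  ] [-0.001 -0.001 -0.001  0.001 -0.001  0.   ] [-2.55 -0.4  -1.41] [-3.14096137 -0.51288861  0.58549022]
```

View pics/c5.png

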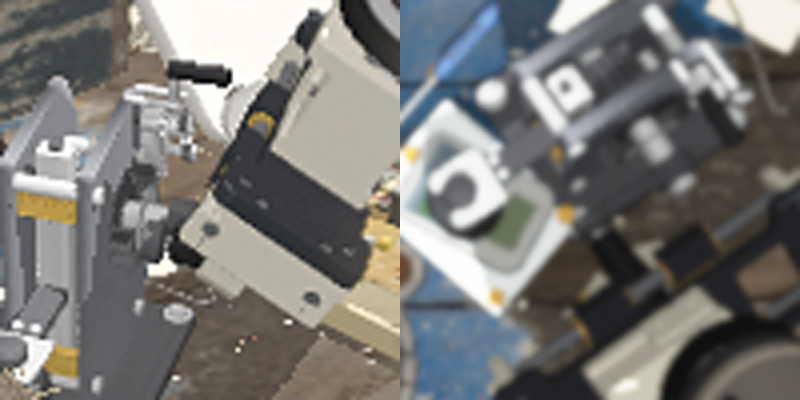

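The image shows the gripper still holding the grip, fork at crop (470,185), nothing fouled. The 19 N radial force comes from joint 5 sitting at its 0.28 limit. I'll reduce the tilt by 12° about the grip, which still clears the post.

```bash
python3 -m handwheel '[[[0,-2,0],[-0.0007,0,0],0.1],[[0,-4,0],[-0.0013,0,0],0.1],[[0,-6,0],[-0.002,0,-0.0001],0.1],[[0,-8,0],[-0.0026,0,-0.0002],0.1],[[0,-10,0],[-0.0033,0,-0.0003],0.1],[[0,-12,0],[-0.004,0,-0.0004],0.1],[[0,-12,0],[-0.004,0,-0.0004],0.1]]'; cat >> h.py <<'E'
def rep2():
    # grip centre from TCP with actual orientation; start TCP had tilt 30
    o=get_obs();R=Ro.from_euler('xyz',o['tcp_rot']);G0=np.array([447.3,280.4,157.5])-19*(.5*EX-.866*EZ)
    G=o['tool_pos']-R.apply([0,0,19]);d=G-G0;F=o['contact_force'];y=30+d@EY;z=52+d[2];p=np.arctan2(y,z);fy=F@EY;fz=F[2]
    print('t',o['time'],'x',round(d@EX,1),'yz',round(y,1),round(z,1),'r',round(np.hypot(y,z),1),'phi',round(np.degrees(p),1),'Fwind',round(-fy*np.cos(p)+fz*np.sin(p),2),'Frad',round(fy*np.sin(p)+fz*np.cos(p),2),'Fx',round(F@EX,2),'q5',o['joint_positions'][4].round(3),'tilt',np.degrees(o['tcp_rot'][1]).round(1))
E
python3 - <<'E'
from h import *
rep2();fork()
E
```

```text
time: 10.2
tool_pos: [432.0, 298.7, 129.8]
tcp_rot: [3.141, -0.304, 0.588]
contact_force: [5.5, -9.4, -4.9]
grip_width: 17.3
finger_force: 30.0
t 10.2 x 1.2 yz 53.7 26.0 r 59.6 phi 64.2 Fwind 0.3 Frad -11.94 Fx -0.68 q5 0.603 tilt -17.4
fork z 113 88.3 [490.7 387.9  88.5]
```

```bash
python3 -m handwheel '[[[0,0,0],[-0.0006,-0.0004,0.0018],0.1],[[0,0,0],[-0.0012,-0.0008,0.0037],0.1],[[0,0,0],[-0.0017,-0.0012,0.0055],0.1],[[0,0,0],[-0.0017,-0.0012,0.0055],0.1]]';python3 - <<'E'
from h import *
rep2();fork()
E
```

```text
time: 10.65
tool_pos: [431.0, 300.1, 124.1]
tcp_rot: [-3.141, -0.306, 0.587]
contact_force: [4.9, -5.9, -6.4]
grip_width: 17.1
finger_force: 30.0
t 10.65 x 1.1 yz 55.4 20.2 r 59.0 phi 70.0 Fwind -3.43 Frad -9.4 Fx 0.83 q5 0.584 tilt -17.5
fork z 111 86.5 [490.6 388.1  86.8]
```

```bash
R='from h import *;rep2()'
python3 -m handwheel '[[[0,0,0],[-0.0002,-0.0001,0.0007],0.1],[[0,0,0],[-0.0004,-0.0001,0.0014],0.1]]' >/dev/null; python3 -c "$R"
python3 -m handwheel '[[[0,0,0],[-0.0002,-0.0001,0.0007],0.1],[[0,0,0],[-0.0005,-0.0001,0.0014],0.1]]' >/dev/null; python3 -c "$R"
python3 -m handwheel '[[[0,0,0],[-0.0002,-0.0001,0.0007],0.1],[[0,0,0],[-0.0004,-0.0001,0.0014],0.1]]' >/dev/null; python3 -c "$R"
python3 -m handwheel '[[[0,0,0],[-0.0002,-0.0001,0.0007],0.1],[[0,0,0],[-0.0005,-0.0001,0.0014],0.1]]' >/dev/null; python3 -c "$R"
python3 -m handwheel '[[[0,0,0],[-0.0002,-0.0001,0.0007],0.1],[[0,0,0],[-0.0004,-0.0001,0.0014],0.1]]' >/dev/null; python3 -c "$R;fork()"
```

```text
t 10.9 x 1.2 yz 55.7 19.0 r 58.8 phi 71.2 Fwind 0.23 Frad -6.82 Fx -1.17 q5 0.581 tilt -17.5
t 11.1 x 1.1 yz 56.0 17.6 r 58.7 phi 72.6 Fwind -1.51 Frad -4.73 Fx -0.22 q5 0.576 tilt -17.5
t 11.3 x 1.2 yz 56.2 16.2 r 58.5 phi 74.0 Fwind -1.45 Frad -4.3 Fx -1.18 q5 0.573 tilt -17.5
t 11.5 x 1.1 yz 56.5 14.7 r 58.4 phi 75.4 Fwind -0.48 Frad -4.75 Fx -0.83 q5 0.569 tilt -17.5
t 11.7 x 1.2 yz 56.7 13.3 r 58.3 phi 76.8 Fwind -0.35 Frad -4.59 Fx -1.85 q5 0.565 tilt -17.5
fork z 103 83.9 [490.9 388.   84.3]
```

```bash
cat >> h.py <<'E'
def wz(c):
    P=cloud(c);g=c['image'].max(2);C=np.array([486,391])
    d=np.hypot(P[...,0]-C[0],P[...,1]-C[1])
    fk=(d<40)&(P[...,2]>70)&(P[...,2]<110)&(c['image'].min(2)>150)
    zf=np.median(P[fk][:,2])
    kb=(d<14)&(g<95)&(P[...,2]>zf+2)&(P[...,2]<zf+25)
    return [zf,np.median(P[kb][:,2]),np.percentile(P[kb][:,2],90),kb.sum()]
def both(n=5):
    for v in('scene','top'):
        a=np.array([wz(capture(v)) for _ in range(n)]);print(v,a.mean(0).round(2),'sd',a.std(0).round(2),'knob-fork',(a[:,1]-a[:,0]).mean().round(2))
E
python3 - <<'E'
from h import *
import pickle
for v in('scene','top'): print(v,np.round(wz(pickle.load(open(v+'.pkl','rb'))),2))
both();rep2()
c=capture('scene');P=cloud(c)
cv2.imwrite('pics/c6.png',cv2.resize(c['image'][190:260,225:295,::-1],(600,600),interpolation=2))
E
```

```text
scene [101.58 105.4  107.58  15.  ]
  return _methods._mean(a, axis=axis, dtype=dtype,
  ret = ret.dtype.type(ret / rcount)
Traceback (most recent call last):
  File "h.py", line 50, in wz
    return [zf,np.median(P[kb][:,2]),np.percentile(P[kb][:,2],90),kb.sum()]
                                     ~~~~~~~~~~~~~^^^^^^^^^^^^^^^
IndexError: index -1 is out of bounds for axis 0 with size 0
```

```bash
cat >> h.py <<'E'
def wz(c):
    P=cloud(c);d=np.hypot(P[...,0]-486,P[...,1]-391)
    fk=(d<40)&(P[...,2]>70)&(P[...,2]<110)&(c['image'].min(2)>150)
    zf=np.median(P[fk][:,2])
    kb=(d<18)&(P[...,2]>zf+4)&(P[...,2]<zf+25)&(c['image'].max(2)<140)
    q=P[kb]
    return [zf,*(np.percentile(q[:,2],[50,85]) if len(q) else [0,0]),len(q),*(q[:,:2].mean(0) if len(q) else [0,0])]
E
python3 - <<'E'
from h import *
import pickle
for v in('scene','top'): print(v,np.round(wz(pickle.load(open(v+'.pkl','rb'))),2))
both();rep2()
c=capture('scene');P=cloud(c)
cv2.imwrite('pics/c6.png',cv2.resize(c['image'][190:260,225:295,::-1],(600,600),interpolation=2))
E
```

```text
scene [101.58 110.57 111.86  55.   484.46 397.23]
top [101.45 111.36 113.23  71.   487.52 394.61]
scene [ 84.03  93.17  94.56  53.   484.32 396.85] sd [0.18 0.13 0.11 0.89 0.1  0.14] knob-fork 9.15
top [ 83.94  93.74  95.38  81.   487.69 393.87] sd [0.07 0.25 0.36 1.79 0.12 0.05] knob-fork 9.8
t 12.25 x 1.1 yz 56.8 13.3 r 58.3 phi 76.8 Fwind -1.19 Frad -5.13 Fx -1.98 q5 0.565 tilt -17.5
```

View pics/c6.png

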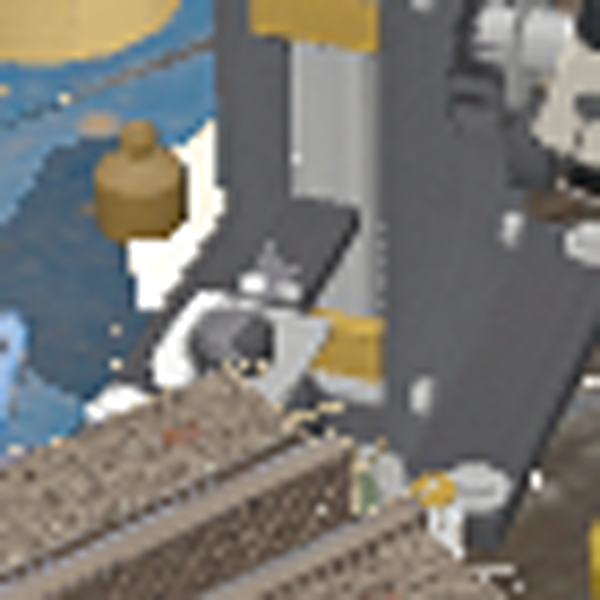

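Fork at crop (230,310), dark knob at (240,345) still resting on it: knob-to-fork height is unchanged at 9.15 mm. I carry on in small steps and watch that gap.

```bash
R='from h import *;rep2();both(3)'
python3 -m handwheel '[[[0,0,0],[-0.0002,-0.0001,0.0007],0.1],[[0,0,0],[-0.0005,-0.0001,0.0014],0.1],[[0,0,0],[-0.0007,-0.0002,0.0021],0.1],[[0,0,0],[-0.0009,-0.0002,0.0028],0.1]]' >/dev/null; python3 -c "$R"
python3 -m handwheel '[[[0,0,0],[-0.0002,-0.0001,0.0007],0.1],[[0,0,0],[-0.0005,-0.0001,0.0014],0.1]]' >/dev/null; python3 -c "$R"
```

```text
t 12.7 x 1.2 yz 57.1 10.6 r 58.0 phi 79.4 Fwind 0.15 Frad -4.56 Fx -3.22 q5 0.557 tilt -17.6
scene [ 83.26  92.92  94.67  56.33 484.24 397.02] sd [0.14 0.23 0.13 0.94 0.04 0.14] knob-fork 9.66
top [ 83.06  93.47  95.27  82.67 487.58 393.76] sd [0.15 0.21 0.28 0.47 0.06 0.03] knob-fork 10.41
t 13.2 x 1.2 yz 57.2 9.3 r 57.9 phi 80.8 Fwind 0.24 Frad -4.55 Fx -3.15 q5 0.553 tilt -17.6
scene [ 82.74  93.02  94.67  57.33 484.42 396.61] sd [0.03 0.37 0.2  1.25 0.09 0.05] knob-fork 10.28
top [ 82.59  93.65  95.4   81.67 487.56 393.65] sd [0.06 0.06 0.2  0.47 0.04 0.04] knob-fork 11.06
```

```bash
R='from h import *;rep2();both(3)'
python3 -m handwheel '[[[0,0,0],[-0.0002,-0.0001,0.0007],0.1],[[0,0,0],[-0.0005,-0.0001,0.0014],0.1]]' >/dev/null; python3 -c "$R"
```

```text
t 13.7 x 1.2 yz 57.3 7.7 r 57.8 phi 82.3 Fwind -0.55 Frad -3.41 Fx -4.29 q5 0.548 tilt -17.6
scene [ 82.24  92.91  94.63  60.33 484.23 396.49] sd [0.08 0.21 0.24 0.94 0.05 0.11] knob-fork 10.66
top [ 82.    93.42  95.11  83.   487.67 393.66] sd [0.07 0.09 0.31 0.82 0.04 0.07] knob-fork 11.41
```

The knob has stayed at ~93.0 while the fork moved on, so the weight stands on the scale with the fork about 1.6 mm into its 2.6 mm free range. Next I release gently and remeasure.

```bash
python3 -m handwheel '[[[0,0,0],[0,0,0],0.18],[[0,0,0],[0,0,0],0.24],[[0,0,0],[0,0,0],0.32],[[0,0,0],[0,0,0],0.42],[[0,0,0],[0,0,0],0.42],[[0,0,0],[0,0,0],0.42]]'; python3 -c "from h import *;rep2();both(5)"
```

```text
time: 14.6
tool_pos: [430.4, 301.9, 111.7]
tcp_rot: [-3.14, -0.307, 0.587]
contact_force: [0.3, -0.2, -0.0]
grip_width: 38.5
finger_force: 0.0
t 14.6 x 1.6 yz 57.3 7.9 r 57.8 phi 82.2 Fwind -0.0 Frad -0.3 Fx 0.15 q5 0.548 tilt -17.6
scene [ 82.16  92.89  94.5   60.4  484.18 396.49] sd [0.16 0.18 0.15 1.36 0.21 0.15] knob-fork 10.73
top [ 81.99  93.55  95.38  82.6  487.66 393.59] sd [0.15 0.06 0.23 0.49 0.05 0.02] knob-fork 11.56
```

The fork stayed put after release, with no contact force on the tool and 0.9–1.7 mm of margin each way. I'll hand the job in.

```bash
python3 -c "from plant import close_job;print(close_job())"
```

```text
the job is handed in; nothing more can be done
None
```

The job is handed in at about 15 s on the robot's clock, with no verdict returned: lever over, weight standing on the scale by camera heights, and fork about 1.7 mm into its 2.6 mm free range; the pawl was never seen directly, but the fork lowered past its start height, so it must be clear.

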